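Roll the propagator out from under the grow lamp and set it in its drip tray

ROBOT

A 7-joint arm with a two-finger parallel gripper is mounted at the origin on the work surface. World frame = base frame: x ahead of the robot, y to its left, z up, the work surface at z = 0. Lengths are in m, angles in degrees, forces in N, time in s.
With the tool pointing down it reaches from about 0.35 to 0.9 m from the base axis. Payload 7.2 kg.
Tool frame: the origin (TCP) lies midway between the tips of the shut fingers; the grasp point (between the pads) lies 19 mm behind it (manip.grip_point_offset is the distance from the TCP to the grasp point, in m); z points along the fingers, y is the line along which they close (so a half turn about z gives the same grasp; the last joint's range is limited). The gripper opens to 88 mm and grips with 3 to 60 N. Pads are 20 mm wide; open, the fingers measure 115 mm over their backs; the gripper's body (75 mm by 178 mm) begins 61 mm behind the grasp point.
Start: joints at [61.582, 23.554, -0.728, 91.456, 0.321, 64.991, -4.71], TCP at [0.259, -0.569, 0.223] pointing down, gripper open.
Joint ranges: [-169.25, 169.25], [-16.82, 113.86], [-84.01, 82.57], [7.8, 145.47], [-59.2, 239.2], [7.22, 106.19], [-163.78, 163.78]. Speed limits (degrees/s): [136.94, 136.94, 172.46, 172.46, 180, 180, 180].

INTERFACE

Orientations are given as [roll, pitch, yaw] about the fixed x, y, z axes, in that order (R = Rz(yaw) Ry(pitch) Rx(roll)).
In Python, from bench import manip, optics gives the robot as it stands.
- The arm moves only by the tool send_rows, never from a script. Its argument "moves" is text: rows parted by semicolons, each of 5 numbers parted by spaces: the opening, from 0 (shut) to 1 (fully open), then the shift along the tool's x, y, z in m, then the turn about the tool's z in rad. In form: claw x y z yaw; .... A call has 1 to 10 rows; each row shifts and turns the commanded pose from where the row before left it, along the tool's axes as they then stand; what a row does not reach is not made up. A row lasts 1/10 s, in which the tool goes at most 50 mm and 8.59 degrees, less where a joint would pass 70% of its speed; a pose out of reach is approached as far as the arm can. A call is refused whole if a number of a shift passes 0.05 or a number of a turn 0.15, either way. A call with a gripper value outside its range is refused whole. The fingers move at their own pace and stop on an object; "grip_force" is the grip in N (left out, the last holds). Time passes only in rows, so rows that do not move let the fingers close. It gives the time, the measured TCP pose, the force, the opening and the grip force at its end, in the units of the state.
- manip.get_obs(): the state, without advancing time (a new reading comes with each control period).
- optics.camera(name): name is "scene" or "top" or "wrist"; returns (picture, depth): 400x640x3 uint8, red, green, blue; 400x640 float32, m along the optical axis (not along the pixel's ray), 0 where there is no reading.
- optics.get_calibration(name): a dict with "fx", "fy", "cx", "cy" (pixels), "R" (3x3) and "t" (3): a world point X has camera coordinates R X + t. Camera axes: x right, y down, z forward; pixel columns grow to the right and rows downward; lengths in m; the calibration is good to about 2 mm. A picture is of the moment at which its call begins: read the wrist's pose just before it. get_calibration takes no time and is no camera call; for the wrist camera it gives the pose at the moment of the call.
- manip.sign_off(): hands the job in; it is judged then, once.
The state is a dict: "time": time; "qpos": joint angles; "dq": joint speeds; "joint_efforts": joint torques, N m; "ee_pos": TCP position; "tcp_rot": TCP orientation; "ft_force": force on the tool from outside, world axes, zero at the start; "moment": the same for the moment, N m; "finger_gap": opening from 0.0 (shut) to 1.0 (fully open); "finger_force": force on a finger pad.
Only numpy, scipy, OpenCV 4.12 (cv2) and the standard library are available. Lean on these libraries where they do the work, as an engineer would, in place of code of your own. Each camera call takes 0.05 s, during which the arm holds its last target. There are 200 camera calls.

TASK

Using its handle, roll the mini propagator slowly along the rollers, out from under the low grow lamp, until it has pushed the end stop's buffer fully in; only then lift it off the rollers, and set it down (without dropping it) in the white rectangular drip tray, flat on the tray's floor, and let go. Do not slam it into the stop, do not knock the lamp, and leave the pots and the yellow bottle where they are.

Things in the scene. Friction and masses are not known exactly. Their poses are not given: they have to be found in the camera images.
- lane: Fixed roller lane, 420 mm long, 146 wide. Origin: underside, on its centre line; x runs along the lane AWAY from the robot (yaw within 15 deg of world x), y left, z up. Free steel rollers 34 mm apart, tops 50 mm up, hardly any resistance. Side rails 14 mm higher than the rollers, 122 mm apart inside, guide the propagator with 6 mm of play each side. An end stop is clamped over its near part.
- buffer (a joint): Travel of the end stop's buffer, a rubber pad facing the propagator on a dark cross bar 64-90 mm up. 0 = out (start), 0.012 m = fully in, hard end; over 0.010 counts as in. Yields at 4 to 5 N, stays where pushed, no spring; not faster than 0.25 m/s. The stop's place is NOT reported: the propagator travels 110 to 170 mm along lane -x until the buffer is in. Feel for it, or look.
- propagator: Mini propagator: black base, clear hood, 160 mm long (x), 110 wide (y), 75 high, 0.4-0.8 kg. Origin: centre of its underside; x away from the robot at the start. On top a grey strap handle: straight bar 104 mm long (x -52 to +52), 16 wide, 16 thick, bar centre 105 mm above the underside, posts at x -46 and +46, 22 mm free under it. Starts on the rollers under the lamp, square to the lane.
- handle (a point): Centre of the handle bar, right above the propagator's centre of mass; axes as the propagator's. At the stop it is clear of the lamp and can be taken from straight above.
- lamp: Grow lamp fixed over the lane: white bar with dark fins, 85 mm along the lane, 270 across, underside 265 mm above the table, top 298, on two black posts at y -115 and +115. Origin: on the table under the bar's centre; axes as the lane's.
- lamp_edge (a point): Middle of the lamp's near lower edge, 110 mm above the handle bar's centre. At the start it lies about 40 mm nearer the robot than the handle's centre: no room there for a gripper pointing straight down; one leaned back towards the robot by 30 to 45 deg can take the bar's near end, about 36 mm from its centre.
- drip_tray: White rectangular drip tray, fixed, left or right of the lane. Outside 206 mm (its x) by 156 mm (its y), rim 22 mm high, walls and floor 5 mm thick, so 18 mm of play all round the propagator. Origin: centre of its underside, z up; yaw within about 20 degrees of world x.
- saucer: Round white saucer, 170 mm across, 22 mm high, on the other side of the lane, with a pot standing in it. Origin: centre of its underside. To be left alone.
- pot: Black square pot with dark soil, 78 mm wide, 74 mm high, in the saucer. Origin: centre of its underside. To be left alone.
- spare_pot: The same kind of pot, standing at the far left of the table. Origin: centre of its underside. To be left alone.
- feed_bottle: Yellow bottle, 68 mm across, 170 mm high, standing at the far right of the table. Origin: centre of its underside. To be left alone.

How it is judged (in metres and radians):
On the way, in this order (a step that is already met when the one before it is completed fails the run):
1. the propagator, standing on the rollers, has been rolled out and has pushed the buffer fully in (over 10 of 12 mm) (value of joint buffer above 0.01 m and x of propagator in the frame of lane below -0.02 m and z of propagator in the frame of lane below 0.056 m and angle between propagator's own z axis and vertical below 0.06 rad), for 0.1 s.
2. the propagator is lifted off, at least 30 mm above the rollers (z of propagator in the frame of lane above 0.08 m), for 0.1 s.
At the end, for the whole second after the job is handed in: The propagator stands upright (within 3 degrees) and at rest inside the drip tray, flat on its floor (underside less than 9 mm above the table, centre within 30 mm of the tray's centre along each of its axes), released; the stop's buffer is still in by more than 10 mm (x of propagator in the frame of drip_tray between -0.03 and 0.03 m and y of propagator in the frame of drip_tray between -0.03 and 0.03 m and z of propagator in the frame of drip_tray below 0.009 m and angle between propagator's own z axis and vertical below 0.05 rad and linear speed of propagator below 0.02 m/s and value of joint buffer above 0.01 m); the robot touches nothing.
It fails at once if the propagator is lifted more than 15 mm off the rollers before the buffer is fully in (value of joint buffer below 0.01 m and z of propagator in the frame of lane above 0.065 m).
It fails at once if the buffer is slammed in (faster than 0.25 m/s) (velocity of joint buffer above 0.25 m/s).
It fails at once if the lamp is knocked (over 5 N) (contact force between lamp and anything else above 5 N).
It fails at once if the propagator is dropped into the tray: let go over it with its underside more than 15 mm above the tray's floor (horizontal distance between propagator and drip_tray below 0.1 m and z of propagator in the frame of drip_tray above 0.02 m and contact force between propagator and the fingers below 0.2 N).
It fails at once if a pot or the bottle is moved by more than 20 mm (distance of any of pot, spare_pot, feed_bottle from where it was at the start of the episode above 0.02 m).
It also fails if it takes over 51 s, if anything falls off the work surface, if the arm or the gripper's body presses on something with over 40 N, if the wrist force passes 120 N, or if a joint passes its speed limit or range.

## Working session

There is one attempt and no reset: what is moved stays moved. The work goes in short steps, Python scripts to look and compute and a tool call to move; the robot and the scene stay as the last step left them, time stands still between calls to the robot, and variables do not carry over. Pictures are saved under pics/ and viewed, at most 10 in all, crops included, and the job is handed in when it is done.

Besides the shell and the picture viewer there is one more tool, called as a command line: name --argument value ..., lists and objects as JSON in quotes. send_rows: Moves the arm, as the interface text tells. Its arguments: {"type":"object","properties":{"moves":{"type":"string"},"grip_force":{"type":"number"}},"required":["moves"]}

```bash
ls; mkdir -p pics; python3 - <<'E'
from bench import manip, optics
import cv2,numpy as np
o=manip.get_obs(); print(o, manip.grip_point_offset)
for n in ("scene","top"):
    p,d=optics.camera(n); cv2.imwrite(f"pics/{n}0.png",p[:,:,::-1]); np.savez(f"{n}0.npz",p=p,d=d,**optics.get_calibration(n)); print(n,optics.get_calibration(n))
E
```

```text
pics
{'time': 0.0, 'qpos': array([61.58231005, 23.59690106, -0.727567  , 91.50162327,  0.32164041,
       64.9924027 , -4.7089657 ]), 'dq': array([ 0.02574331, -0.00306911,  0.00019322, -0.0225136 , -0.03271365,
        0.04943083, -0.05018387]), 'joint_efforts': array([ 1.68254996e-03, -5.87956274e+01,  6.42739814e-01, -2.91079473e+01,
       -5.37164428e-02,  1.84442714e-02,  1.66024042e-04]), 'ee_pos': array([ 0.25902885, -0.56825188,  0.22186039]), 'tcp_rot': array([-1.79911417e+02,  7.33441107e-03,  2.45118896e+01]), 'ft_force': array([-0.97148233, -0.53494383,  0.79904801]), 'moment': array([-0.02771759,  0.04640815,  0.03109695]), 'finger_force': 0.0, 'finger_gap': 1.0021987763003635} 0.0187
scene {'fx': 480.7410875716731, 'fy': 480.7410875716731, 'cx': 312.45642170710005, 'cy': 194.74557728139348, 'R': array([[ 0.10827173,  0.99403795, -0.01287552],
       [ 0.77691532, -0.09268874, -0.62274504],
       [-0.62022562,  0.0574225 , -0.78231888]]), 't': array([-0.07099863, -0.3296137 ,  1.63215004])}
top {'fx': 488.3271913514786, 'fy': 488.3271913514786, 'cx': 314.30203917660316, 'cy': 198.96151736905998, 'R': array([[ 2.85220277e-02, -9.99580540e-01,  5.02380106e-03],
       [-9.89271056e-01, -2.89475421e-02, -1.43195037e-01],
       [ 1.43280399e-01, -8.85688185e-04, -9.89681738e-01]]), 't': array([-0.01594607,  0.60804856,  1.24520893])}
```

View pics/scene0.png

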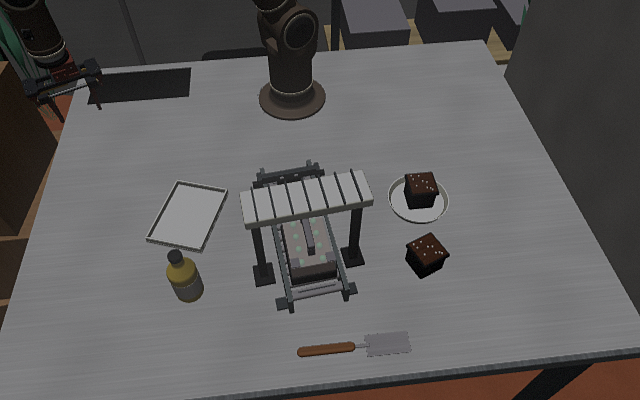

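View pics/top0.png

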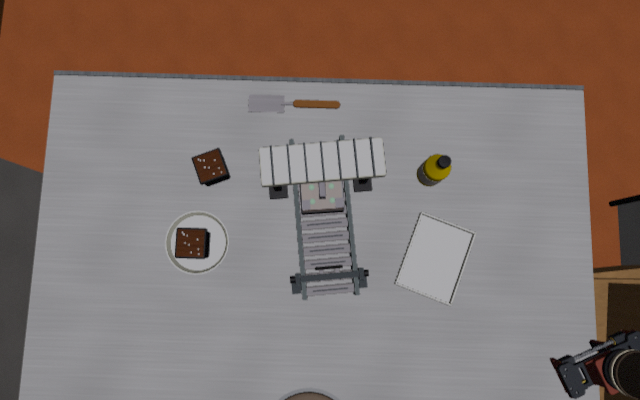

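The scene view shows the lamp at (305,198), the handle near (308,235) under its far side, and the tray at (188,215). In the top view the tray is at (434,257), the lamp at (322,162), the near handle end at (322,190) and the stop bar at (328,275).

```bash
cat > h.py <<'E'
import numpy as np,cv2
def cloud(f):
    z=np.load(f); d=z['d'];v,u=np.mgrid[:400,:640]
    c=np.stack([(u-z['cx'])/z['fx']*d,(v-z['cy'])/z['fy']*d,d],-1)
    w=(c-z['t'])@z['R']; w[d==0]=np.nan
    return z['p'],w
def rect(pts):
    (c,s,a)=cv2.minAreaRect(pts.astype(np.float32)*1000); 
    return np.round(c,1),np.round(s,1),round(a,2)
def med(a): return np.round(np.median(a,0)*1000,1)
E
python3 - <<'E'
from h import *
for n in("top0.npz","scene0.npz"):
    p,w=cloud(n); x,y,z=w[...,0],w[...,1],w[...,2]
    hsv=cv2.cvtColor(p,cv2.COLOR_RGB2HSV)
    print(n)
    ok=np.isfinite(z)
    m=ok&(abs(z-.298)<.012)&(x>.3)&(x<1)&(abs(y)<.25); print("lamp",m.sum(),rect(w[m][:,:2]),med(w[m]))
    m=ok&(abs(z-.163)<.007)&(x>.3)&(x<1)&(abs(y)<.1); print("handle",m.sum(),m.sum() and (rect(w[m][:,:2]),med(w[m]),w[m].min(0),w[m].max(0)))
    m=ok&(z>.012)&(z<.03)&(x>.3)&(x<.75)&(y<-.13)&(y>-.4); print("tray rim",m.sum(),rect(w[m][:,:2]))
    m=ok&(abs(z-.125)<.006)&(x>.3)&(x<1)&(abs(y)<.1); print("hood",m.sum(),m.sum() and rect(w[m][:,:2]))
    m=ok&(z>.075)&(z<.1)&(x>.3)&(x<.62)&(abs(y)<.12); print("stop",m.sum(),rect(w[m][:,:2]),med(w[m]))
    m=ok&(abs(z-.064)<.005)&(x>.3)&(x<1)&(abs(y)<.12); print("rails",m.sum(),rect(w[m][:,:2]))
    m=ok&(z>.1)&(x>.3)&(x<1)&(y<-.15)&(y>-.4); print("bottle",m.sum(),rect(w[m][:,:2]))
E
```

```text
top0.npz
lamp 4839 (array([656.7, -12.3]), array([ 86. , 269.6]), 6.79) [655.5 -11.7 292.8]
handle 98 ((array([615.6, -16.1]), array([34.5, 14.5]), 1.62), array([615. , -15.9, 164.4]), array([ 0.59824796, -0.02365555,  0.15717216]), array([ 0.63299501, -0.00836306,  0.16971254]))
tray rim 692 (array([ 545.6, -264.7]), array([267.8, 406.6]), 89.96)
hood 959 (array([607.4, -16.8]), array([ 67.8, 104. ]), 5.66)
stop 735 (array([503.7, -35.7]), array([229.5, 164.4]), 1.36) [415.1 -31.5  90.3]
rails 1030 (array([562.9,   2.3]), array([420.2, 197.3]), 6.76)
bottle 569 (array([ 681.9, -242.3]), array([ 65., 195.]), 8.29)
scene0.npz
lamp 4293 (array([656. , -10.2]), array([ 89.4, 270. ]), 6.41) [660.8 -14.1 291.6]
handle 231 ((array([657.8,  40.6]), array([ 81.3, 117.4]), 4.49), array([662.3,  -9.1, 162.9]), array([ 0.62186632, -0.02112591,  0.15628535]), array([0.70221549, 0.09893164, 0.16978307]))
tray rim 756 (array([ 528.7, -289.6]), array([398.6, 220.3]), 16.45)
hood 1858 (array([658. ,  17.9]), array([131.9, 161.3]), 6.6)
stop 654 (array([501.1, -26.2]), array([219.1, 169.3]), 7.12) [415.5 -39.2  88.2]
rails 1003 (array([562.9, -14.1]), array([420.7, 235.3]), 6.59)
bottle 748 (array([ 697.6, -304.8]), array([55.4, 66. ]), 20.18)
```

```bash
python3 - <<'E'
from h import *
p,w=cloud("top0.npz"); hsv=cv2.cvtColor(p,cv2.COLOR_RGB2HSV)
# tray: rim contour via depth component near (434,257), and edge of picture
x,y,z=w[...,0],w[...,1],w[...,2]
m=((z>.012)&(z<.03)&(x>.35)&(x<.65)&(y<-.13)&(y>-.38)).astype(np.uint8)
m[:, :380]=0; m[:195]=0
print(m.sum(),rect(w[m>0][:,:2]))
# colour: tray inside region bounded by dark outline
zc=np.load("top0.npz")
def ray(u,v,h):
    d=zc['R'].T@np.array([(u-zc['cx'])/zc['fx'],(v-zc['cy'])/zc['fy'],1]);c=-zc['R'].T@zc['t'];return (c+d*(h-c[2])/d[2])
for q in [(422,213),(474,234),(449,303),(395,281)]: print(q,ray(*q,.022))
E
```

```text
524 (array([ 465.5, -323.4]), array([157. , 206.7]), 70.22)
(422, 213) [ 0.58189178 -0.28762554  0.022     ]
(474, 234) [ 0.52965478 -0.42594989  0.022     ]
(449, 303) [ 0.34763943 -0.35736374  0.022     ]
(395, 281) [ 0.40024831 -0.21619645  0.022     ]
```

send_rows --moves "1 0 0 -0.05 0;1 0 0 -0.05 0;1 0 0 -0.05 0;1 0 0 -0.05 0;1 0 0 -0.05 0;1 0 0 -0.05 0;1 0 0 -0.05 0;1 0 0 -0.05 0;1 0 0 -0.05 0;1 0 0 -0.05 0"

```text
time: 1.1
ee_pos: [0.2463, -0.5415, 0.6225]
tcp_rot: [173.1, -0.0, 24.4]
ft_force: [1.8, 0.3, -0.3]
finger_gap: 0.999
finger_force: 0.0
```

send_rows --moves "1 0 0 0 0;1 0 0 0.05 0;1 0 0 0.05 0"

```text
time: 1.4
ee_pos: [0.2514, -0.5528, 0.5212]
tcp_rot: [173.1, -0.0, 24.4]
ft_force: [0.7, -1.1, -0.4]
finger_gap: 1.002
finger_force: 0.0
```

```bash
python3 -c "
from bench import manip
o=manip.get_obs();print(o['qpos'],o['ee_pos'],o['tcp_rot'])"
```

```text
[44.95614236 12.37412922 20.97256718 69.35889095 -4.3955554  92.14718128
 -0.77464724] [ 0.25135913 -0.55283722  0.52122989] [ 1.73110084e+02 -3.48833059e-02  2.44401919e+01]
```

send_rows --moves "1 0 -0.04 0.03 0;1 0 -0.04 0.03 0;1 0 -0.04 0.03 0;1 0 -0.04 0.03 0;1 0 -0.04 0.03 0;1 0 -0.04 0.03 0;1 0 -0.05 0 0;1 0 -0.05 0 0"

```text
time: 2.2
ee_pos: [0.1358, -0.2968, 0.3053]
tcp_rot: [173.7, 0.1, 24.9]
ft_force: [-0.4, -0.3, 1.1]
finger_gap: 0.999
finger_force: 0.0
```

```bash
python3 -c "
from bench import manip
o=manip.get_obs();print(o['qpos'],o['ee_pos'],o['tcp_rot'])"
```

```text
[ 50.7505757  -16.69027242   3.66115942 123.69157653   2.51411395
  66.7963891  -11.67297796] [ 0.1357579  -0.29677905  0.30533667] [1.73686217e+02 7.96976072e-02 2.48740917e+01]
```

send_rows --moves "1 0 -0.04 0 0;1 0 -0.04 0 0;1 0 -0.04 0 0;1 0 -0.04 0 0"

```text
time: 2.6
ee_pos: [0.118, -0.2751, 0.2866]
tcp_rot: [175.5, 0.2, 23.0]
ft_force: [-1.7, 0.5, 0.4]
finger_gap: 1.003
finger_force: 0.0
```

```bash
python3 -c "
from bench import manip
o=manip.get_obs();print(o['qpos'],o['ee_pos'],o['tcp_rot'])"
```

```text
[ 73.3963729  -16.72006524 -12.65450915 125.94939714  -3.26368905
  65.9579192   -4.68597398] [ 0.11795121 -0.27511051  0.28664704] [1.75502811e+02 1.72274549e-01 2.29725349e+01]
```

send_rows --moves "1 0 -0.05 -0.02 0;1 0 -0.05 -0.02 0;1 0 -0.05 -0.02 0;1 0 -0.05 -0.02 0;1 0 -0.05 -0.02 0"

```text
time: 3.1
ee_pos: [0.1219, -0.2233, 0.2731]
tcp_rot: [-178.0, -1.2, 25.9]
ft_force: [0.6, 1.2, 1.1]
finger_gap: 1.0
finger_force: 0.0
```

```bash
python3 -c "
from bench import manip
o=manip.get_obs();print(o['qpos'],o['ee_pos'],o['tcp_rot'])"
```

```text
[ 77.67492041 -16.65802759 -18.50004415 127.32700268  -7.00809752
  70.60272446  -1.68547187] [ 0.12188887 -0.22330045  0.27307333] [-177.96187177   -1.246015     25.8517508 ]
```

send_rows --moves "1 0.02 0.03 -0.03 0;1 0.04 -0.005 -0.03 0;1 0.04 -0.005 -0.03 0;1 0.04 -0.005 -0.03 0;1 0.04 -0.005 -0.03 0;1 0.04 -0.005 -0.03 0;1 0.04 -0.01 -0.03 0;1 0.04 -0.01 -0.03 0;1 0.04 -0.01 -0.02 0;1 0.04 -0.01 -0.02 0"

```text
time: 4.1
ee_pos: [0.4468, -0.0453, 0.5595]
tcp_rot: [-178.1, -1.0, 24.8]
ft_force: [0.2, 0.3, 0.4]
finger_gap: 1.005
finger_force: 0.0
```

send_rows --moves "1 0.03 -0.01 0 0.11;1 0.03 -0.01 0 0.11;1 0.03 -0.01 0 0.11"

```text
time: 4.4
ee_pos: [0.5228, 0.0115, 0.5594]
tcp_rot: [-177.8, -0.1, 5.8]
ft_force: [-0.4, -0.6, 0.4]
finger_gap: 1.004
finger_force: 0.0
```

```bash
python3 -c "
from bench import manip
o=manip.get_obs();print(o['qpos'],o['ee_pos'],o['tcp_rot'])"
```

```text
[  37.22933344   16.36592344  -59.78341673   64.79840055   12.47009286
  105.73014267 -102.15890618] [0.52276872 0.01153021 0.55938232] [-1.77796363e+02 -9.38489875e-02  5.76249604e+00]
```

send_rows --moves "1 0 0 -0.05 0;1 0 0 -0.05 0;1 0 0 -0.05 0"

```text
time: 4.7
ee_pos: [0.5312, 0.016, 0.5429]
tcp_rot: [-179.7, 3.2, 6.4]
ft_force: [0.1, -0.6, -0.4]
finger_gap: 1.001
finger_force: 0.0
```

```bash
python3 -c "
from bench import manip
o=manip.get_obs();print(o['qpos'],o['ee_pos'],o['tcp_rot'])"
```

```text
[ 10.25428375  13.14461222 -23.1142237   65.13130872   4.66938494
 105.8736242  -94.92190424] [0.53118001 0.01604404 0.54286612] [-179.70724182    3.21479204    6.38855598]
```

send_rows --moves "1 0 0 -0.05 0;1 0 0 -0.05 0;1 0 0 -0.05 0;1 0 0 -0.05 0;1 0 0 -0.05 0"

```text
time: 5.2
ee_pos: [0.5296, 0.0183, 0.5846]
tcp_rot: [178.9, -0.8, 6.4]
ft_force: [0.9, 0.8, 0.4]
finger_gap: 1.001
finger_force: 0.0
```

```bash
python3 -c "
from bench import manip
o=manip.get_obs();print(o['qpos'],o['ee_pos'],o['tcp_rot'])"
```

```text
[-34.81721822   9.82193725  34.85718684  64.87619235  -4.77276554
 106.10861495 -85.36242018] [0.52962566 0.01826522 0.58459073] [178.90414208  -0.76268367   6.40550975]
```

send_rows --moves "1 0.02 0 -0.05 0;1 0.02 0 -0.05 0;1 0.02 0 -0.05 0;1 0.02 0 -0.05 0;1 0.02 0 -0.05 0"

```text
time: 5.7
ee_pos: [0.575, 0.0282, 0.6768]
tcp_rot: [178.0, -12.5, 6.7]
ft_force: [0.9, -0.5, -0.7]
finger_gap: 0.998
finger_force: 0.0
```

```bash
python3 -c "
from bench import manip
o=manip.get_obs();print(o['qpos'],o['ee_pos'],o['tcp_rot'])"
```

```text
[-32.44968047  10.82705608  33.0759699   52.05044836  -5.48206862
 106.12165214 -86.11985577] [0.57498909 0.02818707 0.67677295] [178.03508972 -12.45645999   6.69798121]
```

send_rows --moves "1 0.02 0 -0.05 0;1 0.02 0 -0.05 0;1 0.02 0 -0.05 0;1 0.02 0 -0.05 0;1 0.02 0 -0.05 0;1 0.02 0 -0.05 0"

```text
time: 6.3
ee_pos: [0.5669, 0.0373, 0.7989]
tcp_rot: [176.9, -26.3, 7.3]
ft_force: [0.3, -0.1, 0.1]
finger_gap: 0.996
finger_force: 0.0
```

```bash
python3 -c "
from bench import manip
o=manip.get_obs();print(o['qpos'],o['ee_pos'],o['tcp_rot'])"
```

```text
[-42.9223419    8.06001402  43.97106661  41.35599157  -5.76589319
 106.12534836 -86.85482503] [0.56692131 0.03727696 0.79894266] [176.93465381 -26.32898146   7.33158058]
```

```bash
cat >> h.py <<'E'
from scipy.spatial.transform import Rotation as Ro
from bench import manip,optics
def st():
    o=manip.get_obs(); return np.array(o['ee_pos']),Ro.from_euler('xyz',o['tcp_rot'],degrees=True).as_matrix(),o
def delta(G,back=0.):
    "tool-axes shift that brings the grasp point to world G, 'back' m short along tool z"
    p,R,o=st(); tcp=np.array(G)+(.0187-back)*R[:,2]
    return np.round(R.T@(tcp-p),4),np.round(tcp,4)
E
python3 - <<'E'
from h import *
print(delta([.610,-.016,.155],.11)); print(st()[1].round(3))
E
```

```text
(array([-0.2534,  0.0265,  0.504 ]), array([ 0.5693, -0.0163,  0.2367]))
[[ 0.889  0.104  0.446]
 [ 0.114 -0.993  0.003]
 [ 0.444  0.048 -0.895]]
```

send_rows --moves "1 -0.021 0.002 0.042 0;1 -0.021 0.002 0.042 0;1 -0.021 0.002 0.042 0;1 -0.021 0.002 0.042 0;1 -0.021 0.002 0.042 0;1 -0.021 0.002 0.042 0;1 -0.021 0.002 0.042 0;1 -0.021 0.002 0.042 0;1 -0.021 0.002 0.042 0;1 -0.021 0.002 0.042 0"

```text
time: 7.3
ee_pos: [0.5685, -0.0053, 0.3312]
tcp_rot: [177.0, -26.3, 7.3]
ft_force: [1.4, -0.3, -0.6]
finger_gap: 1.002
finger_force: 0.0
```

```bash
python3 - <<'E'
from h import *
print(delta([.610,-.016,.155],.11)); p,R,o=st(); print(o['qpos'],o['tcp_rot'],p)
E
```

```text
(array([-0.0425,  0.0067,  0.0849]), array([ 0.5693, -0.0164,  0.2367]))
[-51.76407065  -5.89960031  43.4816931  115.16950644  10.48789711
  43.16636981 -96.93206676] [176.99930433 -26.32489373   7.26485725] [ 0.56851312 -0.00528392  0.33118382]
```

send_rows --moves "1 -0.021 0.003 0.042 0;1 -0.021 0.003 0.042 0;1 0 0 0 0"

```text
time: 7.6
ee_pos: [0.5658, -0.0164, 0.2335]
tcp_rot: [176.8, -25.7, 7.3]
ft_force: [-0.5, -0.4, 0.5]
finger_gap: 0.998
finger_force: 0.0
```

```bash
python3 - <<'E'
from h import *
print(delta([.610,-.016,.155]))
for n in("wrist",):
    c=optics.get_calibration(n);p,d=optics.camera(n); cv2.imwrite(f"pics/{n}1.png",p[:,:,::-1]); np.savez(f"{n}1.npz",p=p,d=d,**c)
p,w=cloud("wrist1.npz"); x,y,z=w[...,0],w[...,1],w[...,2]
m=np.isfinite(z)&(z>.15)&(z<.17)&(x>.57)&(x<.72)&(abs(y+.012)<.03); print(m.sum(),m.sum()and(rect(w[m][:,:2]),w[m].min(0),w[m].max(0),med(w[m])))
E
```

```text
(array([0.0055, 0.0002, 0.1086]), array([ 0.6182, -0.016 ,  0.1382]))
977 ((array([621. , -15.6]), array([47.7, 16. ]), 5.72), array([ 0.59685963, -0.02562077,  0.15055169]), array([ 0.64558292, -0.00592884,  0.16390178]), array([619.5, -15.7, 161.5]))
```

View pics/wrist1.png

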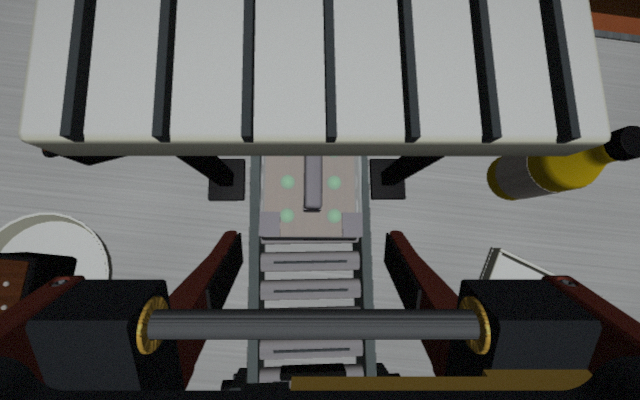

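The wrist view shows the handle's near end at (313,208), centred between the fingers, with the lamp edge at row 150 above it. I'm going in along the tool axis.

send_rows --moves "1 0.002 0 0.03 0;1 0.002 0.001 0.03 0;1 0.0015 0 0.03 0;1 0 0 0.012 0;1 0 0 0.006 0;1 0 0 0 0"

```text
time: 8.25
ee_pos: [0.6248, -0.0146, 0.1477]
tcp_rot: [177.1, -26.5, 7.3]
ft_force: [-0.1, 0.1, 0.0]
finger_gap: 1.0
finger_force: 0.0
```

```bash
python3 - <<'E'
from h import *
print(delta([.610,-.0165,.155])); p,R,o=st(); print(o['qpos'],o['ft_force'])
E
```

```text
(array([-0.0101,  0.0007,  0.0055]), array([ 0.6184, -0.0164,  0.1383]))
[-33.06124703  18.30640509  35.35236212 121.86658514 -32.95008972
  18.80713461 -55.91006375] [-0.13731507  0.0889461   0.02241677]
```

send_rows --moves "1 -0.005 0.001 0.003 0;1 -0.004 0 0.003 0;1 0 0 0 0"

```text
time: 8.55
ee_pos: [0.6179, -0.0169, 0.1372]
tcp_rot: [177.1, -26.4, 7.2]
ft_force: [0.8, 0.5, 0.8]
finger_gap: 0.999
finger_force: 0.0
```

send_rows --moves "0 0 0 0 0;0 0 0 0 0;0 0 0 0 0;0 0 0 0 0;0 0 0 0 0;0 0 0 0 0" --grip_force 20

```text
time: 9.15
ee_pos: [0.6186, -0.0172, 0.1372]
tcp_rot: [177.0, -26.4, 7.2]
ft_force: [0.4, 0.1, -0.0]
finger_gap: 0.49
finger_force: 0.0
```

```bash
python3 - <<'E'
from h import *
print(delta([.610,-.0165,.155])); p,R,o=st(); print(o['qpos'],o['tcp_rot'],o['ft_force'])
a=np.radians(6.6); d=np.array([np.cos(a),np.sin(a),0]); print("lane -x in tool:",(-R.T@d).round(3), "up in tool", R[2].round(3))
E
```

```text
(array([ 0.0003, -0.0008, -0.0011]), array([ 0.6184, -0.0164,  0.1383]))
[-31.40794126  18.59900486  33.55859175 123.03440587 -34.5810457
  17.22031249 -54.06823219] [177.02983899 -26.42474785   7.24686315] [ 0.41952089  0.13984002 -0.04427035]
lane -x in tool: [-0.895  0.012 -0.445] up in tool [ 0.445  0.046 -0.894]
```

send_rows --moves "0 0 0 0 0;0 0 0 0 0;0 0 0 0 0;0 0 0 0 0;0 0 0 0 0;0 0 0 0 0" --grip_force 20

```text
time: 9.75
ee_pos: [0.6185, -0.0168, 0.1371]
tcp_rot: [177.1, -26.4, 7.3]
ft_force: [0.2, 2.0, -0.8]
finger_gap: 0.187
finger_force: 20.0
```

send_rows --moves "0 -0.0045 0 -0.0022 0;0 -0.009 0 -0.0045 0;0 -0.009 0 -0.0045 0;0 -0.009 0 -0.0045 0"

```text
time: 10.15
ee_pos: [0.5824, -0.0211, 0.1372]
tcp_rot: [177.0, -26.4, 7.2]
ft_force: [0.9, 0.9, -1.9]
finger_gap: 0.189
finger_force: 19.9
```

```bash
python3 - <<'E'
from h import *
p,R,o=st(); print(o['qpos'],o['ft_force'])
a=np.radians(6.6); d=np.array([np.cos(a),np.sin(a),0]); print("lane -x in tool:",(-R.T@d).round(3))
E
```

```text
[-33.26246152  15.17834984  34.99804143 127.60280417 -33.09411326
  15.40129593 -54.58867915] [ 0.90582198  0.91626294 -1.89750313]
lane -x in tool: [-0.895  0.012 -0.445]
```

send_rows --moves "0 -0.009 0 -0.0045 0;0 -0.009 0 -0.0045 0;0 -0.009 0 -0.0045 0;0 -0.009 0 -0.0045 0;0 -0.009 0 -0.0045 0;0 -0.0045 0 -0.0022 0"

```text
time: 10.75
ee_pos: [0.5277, -0.0269, 0.1374]
tcp_rot: [177.0, -26.4, 7.2]
ft_force: [0.1, -0.2, -0.7]
finger_gap: 0.183
finger_force: 19.9
```

```bash
python3 - <<'E'
from h import *
p,R,o=st(); print(o['qpos'],o['ft_force'])
E
```

```text
[-38.4583593    9.62940537  39.72061656 134.35919977 -28.43532812
  12.97589082 -57.71855961] [ 0.10030647 -0.23803878 -0.73180805]
```

send_rows --moves "0 -0.0045 0 -0.0022 0;0 -0.0045 0 -0.0022 0;0 -0.0045 0 -0.0022 0;0 -0.0045 0 -0.0022 0"

```text
time: 11.15
ee_pos: [0.5088, -0.0289, 0.1374]
tcp_rot: [177.0, -26.5, 7.2]
ft_force: [0.6, -0.5, 1.5]
finger_gap: 0.186
finger_force: 19.9
```

send_rows --moves "0 -0.0045 0 -0.0022 0;0 -0.0045 0 -0.0022 0;0 -0.0045 0 -0.0022 0"

```text
time: 11.45
ee_pos: [0.4938, -0.0305, 0.1374]
tcp_rot: [177.0, -26.5, 7.2]
ft_force: [0.8, -2.3, 4.5]
finger_gap: 0.184
finger_force: 19.9
```

```bash
python3 - <<'E'
from h import *
p,R,o=st(); print(o['qpos'],o['ft_force'])
E
```

```text
[-44.80947337   5.64955481  45.77681252 138.51965752 -21.53473422
  11.60873881 -63.48746803] [ 0.80007258 -2.27696204  4.53076115]
```

send_rows --moves "0 -0.0036 0 -0.0018 0;0 -0.0036 0 -0.0018 0;0 -0.0036 0 -0.0018 0"

```text
time: 11.75
ee_pos: [0.4822, -0.0316, 0.1376]
tcp_rot: [177.0, -26.5, 7.2]
ft_force: [6.8, 0.4, 0.5]
finger_gap: 0.188
finger_force: 19.8
```

send_rows --moves "0 -0.0036 0 -0.0018 0;0 -0.0036 0 -0.0018 0;0 0 0 0 0"

```text
time: 12.05
ee_pos: [0.4739, -0.0322, 0.1375]
tcp_rot: [177.0, -26.5, 7.3]
ft_force: [-0.3, -5.0, 6.9]
finger_gap: 0.181
finger_force: 19.9
```

```bash
python3 - <<'E'
from h import *
p,R,o=st(); print(o['qpos'],o['ft_force'],o['moment'])
E
```

```text
[-50.7682095    2.68090073  51.34318609 140.92848871 -12.70249929
  10.98819774 -71.47562341] [-0.34051284 -4.97428595  6.9021724 ] [-0.74597827 -0.21764996 -0.39667117]
```

send_rows --moves "0 -0.0036 0 -0.0018 0;0 -0.0036 0 -0.0018 0"

```text
time: 12.25
ee_pos: [0.4678, -0.0324, 0.1384]
tcp_rot: [177.0, -26.7, 7.3]
ft_force: [9.4, 2.5, -0.1]
finger_gap: 0.187
finger_force: 19.9
```

send_rows --moves "0 -0.0036 0 -0.0018 0;0 0 0 0 0"

```text
time: 12.45
ee_pos: [0.4642, -0.0323, 0.1388]
tcp_rot: [177.0, -26.8, 7.4]
ft_force: [7.7, 1.1, 1.6]
finger_gap: 0.184
finger_force: 20.0
```

```bash
python3 - <<'E'
from h import *
p,R,o=st(); print(o['qpos'],o['ft_force'],o['moment'])
p,d=optics.camera("top"); cv2.imwrite("pics/top2.png",cv2.resize(p[190:310,260:400,::-1],None,fx=5,fy=5)); np.savez("top2.npz",p=p,d=d,**optics.get_calibration("top"))
E
```

```text
[-54.1418547    0.38146719  53.99628766 142.19868438  -3.08624707
  10.6903102  -80.66760781] [7.67909593 1.06536918 1.59167383] [ 0.53850158 -1.43411839  0.21379853]
```

View pics/top2.png

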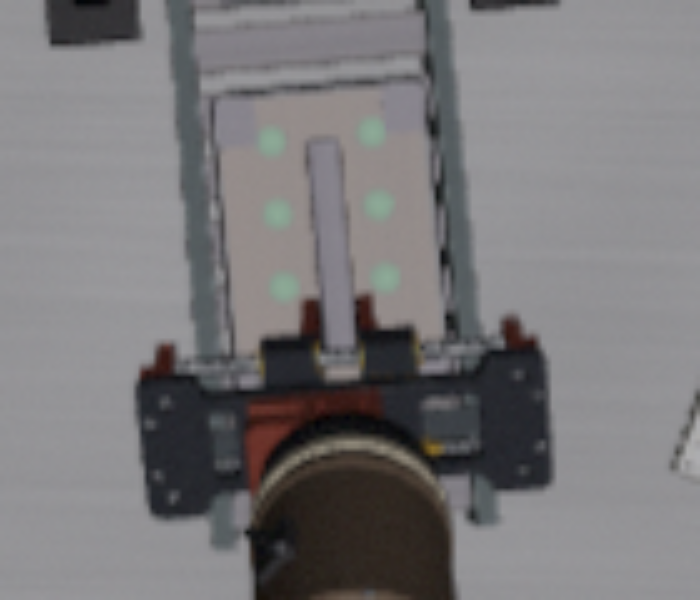

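The crop shows the propagator well out of the lamp, with the handle's far end at (324,140). It is pressing on the stop, and I continue until the force climbs at the hard end.

send_rows --moves "0 -0.0036 0 -0.0018 0;0 0 0 0 0"

```text
time: 12.7
ee_pos: [0.4607, -0.0327, 0.1391]
tcp_rot: [177.0, -26.8, 7.4]
ft_force: [9.0, 0.6, 2.2]
finger_gap: 0.185
finger_force: 20.0
```

send_rows --moves "0 -0.0036 0 -0.0018 0;0 0 0 0 0"

```text
time: 12.9
ee_pos: [0.4569, -0.033, 0.1393]
tcp_rot: [177.0, -26.8, 7.4]
ft_force: [9.3, 1.7, 2.6]
finger_gap: 0.18
finger_force: 20.0
```

send_rows --moves "0 -0.0036 0 -0.0018 0;0 0 0 0 0"

```text
time: 13.1
ee_pos: [0.453, -0.0334, 0.1393]
tcp_rot: [177.1, -26.8, 7.4]
ft_force: [8.7, 3.0, 3.4]
finger_gap: 0.182
finger_force: 20.0
```

```bash
python3 - <<'E'
from h import *
p,R,o=st(); print(o['qpos'],o['ft_force'],o['moment'],o['tcp_rot'])
E
```

```text
[-53.22469282  -1.93811128  52.06578634 143.40702273   7.96484907
  10.88506505 -91.60445532] [8.65337591 2.95410402 3.41653622] [ 0.92301884 -1.76730264  0.2433157 ] [177.0559662  -26.84356705   7.36947497]
```

```bash
python3 - <<'E'
from h import *
p,R,o=st()
p_,d=optics.camera("top"); np.savez("top3.npz",p=p_,d=d,**optics.get_calibration("top"))
G=p-.0187*R[:,2]; print("grasp",G)
a=np.radians(6.6); d=np.array([np.cos(a),np.sin(a)])
for n in("top2.npz","top3.npz"):
    q,w=cloud(n); x,y,z=w[...,0],w[...,1],w[...,2]
    m=np.isfinite(z)&(abs(z-.163)<.006)&(x>.45)&(x<.6)&(abs(y+.03)<.03)
    m2=np.isfinite(z)&(abs(z-.125)<.008)&(x>.40)&(x<.62)&(abs(y+.02)<.07)
    s=w[m][:,:2]@d; s2=w[m2][:,:2]@d; print(n,m.sum(),np.sort(s)[-8:].round(4),s2.max(), rect(w[m2][:,:2]))
print("grasp s",G[:2]@d)
E
```

```text
grasp [ 0.44451828 -0.03349965  0.15599972]
top2.npz 138 [0.5149 0.5157 0.5161 0.523  0.5241 0.529  0.5294 0.5294] 0.5690413289185913 (array([505.6, -28.7]), array([140.1, 104. ]), 6.66)
top3.npz 50 [0.5552 0.5558 0.5561 0.5564 0.559  0.559  0.5594 0.5606] 0.569140521965101 (array([498.8, -29.1]), array([153.7, 104.1]), 7.05)
grasp s 0.43772200310156417
```

```bash
python3 - <<'E'
from h import *
for n in("top2.npz","top3.npz"):
    q,w=cloud(n); hsv=cv2.cvtColor(q,cv2.COLOR_RGB2HSV)
    m=((hsv[...,0]>50)&(hsv[...,0]<95)&(hsv[...,1]>35)).astype(np.uint8); m[:195]=0;m[270:]=0;m[:,:290]=0;m[:,:][:,360:]=0
    k,l,s,c=cv2.connectedComponentsWithStats(m); print(n,[(s[i,4],c[i].round(2).tolist()) for i in range(1,k) if s[i,4]>5])
E
```

```text
top2.npz [(np.int32(16), [334.12, 215.94]), (np.int32(17), [313.59, 217.88]), (np.int32(16), [335.25, 230.38]), (np.int32(16), [315.0, 232.5]), (np.int32(16), [316.31, 246.88]), (np.int32(14), [336.5, 245.29])]
top3.npz [(np.int32(15), [334.13, 217.47]), (np.int32(15), [313.6, 219.6]), (np.int32(15), [335.4, 232.4]), (np.int32(16), [315.19, 233.94]), (np.int32(15), [336.47, 246.87]), (np.int32(14), [316.5, 248.5]), (np.int32(6), [317.83, 261.67])]
```

send_rows --moves "0 0 0 0 0;0 -0.0036 0 -0.0018 0;0 -0.0036 0 -0.0018 0" --grip_force 55

```text
time: 13.45
ee_pos: [0.4461, -0.0335, 0.1399]
tcp_rot: [177.1, -27.0, 7.4]
ft_force: [13.1, 5.5, -0.3]
finger_gap: 0.178
finger_force: 55.0
```

```bash
python3 - <<'E'
from h import *
p,R,o=st(); print(o['qpos'],o['ft_force'],p)
q,d=optics.camera("top"); np.savez("top4.npz",p=q,d=d,**optics.get_calibration("top"))
hsv=cv2.cvtColor(q,cv2.COLOR_RGB2HSV)
m=((hsv[...,0]>50)&(hsv[...,0]<95)&(hsv[...,1]>35)).astype(np.uint8); m[:195]=0;m[270:]=0;m[:,:290]=0;m[:,360:]=0
k,l,s,c=cv2.connectedComponentsWithStats(m); print([(s[i,4],c[i].round(2).tolist()) for i in range(1,k) if s[i,4]>5])
E
```

```text
[-50.80511705  -3.15310031  48.94824792 144.11793155  13.30637156
  11.10100417 -97.06141721] [13.09644492  5.50938696 -0.29675972] [ 0.44613427 -0.03352585  0.13993166]
[(np.int32(17), [334.24, 218.71]), (np.int32(14), [313.71, 220.5]), (np.int32(17), [315.0, 235.35]), (np.int32(15), [335.6, 233.4]), (np.int32(16), [336.5, 248.0]), (np.int32(15), [316.6, 249.6]), (np.int32(15), [338.0, 262.4]), (np.int32(13), [317.54, 263.85])]
```

```bash
cat >> h.py <<'E'
def ray(n,u,v,h):
    zc=optics.get_calibration(n)
    d=zc['R'].T@np.array([(u-zc['cx'])/zc['fx'],(v-zc['cy'])/zc['fy'],1]);c=-zc['R'].T@zc['t'];return (c+d*(h-c[2])/d[2])
E
python3 - <<'E'
from h import *
a=np.radians(6.6); d=np.array([np.cos(a),np.sin(a)])
for u,v in [(323.97,219.6),(325.3,234.4),(326.55,248.8),(327.8,263.1),(325.9,241.5)]:
    X=ray("top",u,v,.126); print(X, X[:2]@d)
p,R,o=st(); G=p-.0187*R[:,2]; print("grasp s",G[:2]@d, G)
q,w=cloud("top4.npz"); x,y,z=w[...,0],w[...,1],w[...,2]
for lo,hi in((.117,.133),(.155,.172)):
    m=np.isfinite(z)&(z>lo)&(z<hi)&(x>.47)&(x<.62)&(abs(y+.025)<.07); s=w[m][:,:2]@d; print(lo,m.sum(),np.percentile(s,[0,2,98,100]).round(4))
# stop bar ends
m=np.isfinite(z)&(z>.08)&(z<.1)&(x>.38)&(x<.46)&(abs(y+.03)<.1)
q0,w0=cloud("top0.npz");x,y,z=w0[...,0],w0[...,1],w0[...,2]
m=np.isfinite(z)&(z>.075)&(z<.1)&(x>.38)&(x<.47)&(abs(y+.035)<.05); s=w0[m][:,:2]@d; print("stop",m.sum(),np.percentile(s,[0,5,50,95,100]).round(4))
E
```

```text
[ 0.54587929 -0.02348621  0.126     ] 0.539562186310036
[ 0.50965714 -0.02766917  0.126     ] 0.5030993118068661
[ 0.47471046 -0.03159729  0.126     ] 0.46793273970505134
[ 0.44029582 -0.0354867   0.126     ] 0.4332991402244566
[ 0.49238864 -0.02957028  0.126     ] 0.48572674441321617
grasp s 0.4304049415734312 [ 0.43717168 -0.03366621  0.15653815]
0.117 89 [0.5621 0.5639 0.5713 0.5718]
0.155 618 [0.501  0.5156 0.5575 0.559 ]
stop 405 [0.3928 0.3957 0.4065 0.4268 0.4288]
```

send_rows --moves "0.4 0 0 0 0;0.4 0 0 0 0;0.4 0 0 0 0;0.4 0.009 0 0.0045 0;0.4 0.009 0 0.0045 0;0.4 0.009 0 0.0045 0;0.4 0 0 0 0;0 0 0 0 0;0 0 0 0 0;0 0 0 0 0" --grip_force 60

```text
time: 14.5
ee_pos: [0.4711, -0.0325, 0.137]
tcp_rot: [177.1, -26.4, 7.2]
ft_force: [-0.0, 4.9, 3.2]
finger_gap: 0.184
finger_force: 59.9
```

send_rows --moves "0 0 0 0 0;0 0 0 0 0;0 0 0 0 0"

```text
time: 14.8
ee_pos: [0.4717, -0.032, 0.1372]
tcp_rot: [177.1, -26.4, 7.2]
ft_force: [0.0, 3.2, 2.5]
finger_gap: 0.182
finger_force: 59.9
```

```bash
cat >> h.py <<'E'
def dots(n):
    q,d=optics.camera("top"); np.savez(n,p=q,d=d,**optics.get_calibration("top"))
    hsv=cv2.cvtColor(q,cv2.COLOR_RGB2HSV)
    m=((hsv[...,0]>50)&(hsv[...,0]<95)&(hsv[...,1]>35)).astype(np.uint8); m[:195]=0;m[270:]=0;m[:,:290]=0;m[:,360:]=0
    k,l,s,c=cv2.connectedComponentsWithStats(m); return [(int(s[i,4]),c[i].round(2).tolist()) for i in range(1,k) if s[i,4]>5]
E
python3 - <<'E'
from h import *
p,R,o=st(); print(o['qpos'],o['ft_force'],p); print(dots("top5.npz"))
E
```

```text
[-55.04638403   2.43021488  55.91867926 141.27583016 -13.14742174
  11.03962132 -70.74507924] [0.04883676 3.24906826 2.539586  ] [ 0.47167242 -0.03202031  0.13718189]
[(14, [333.71, 214.5]), (14, [313.5, 216.29]), (14, [334.86, 228.93]), (15, [314.87, 230.53]), (15, [316.2, 245.27]), (14, [336.29, 243.5])]
```

send_rows --moves "0 -0.0036 0 -0.0018 0;0 -0.0036 0 -0.0018 0;0 -0.0036 0 -0.0018 0;0 0 0 0 0"

```text
time: 15.25
ee_pos: [0.4631, -0.0326, 0.1393]
tcp_rot: [177.0, -26.9, 7.4]
ft_force: [11.0, 6.0, -6.2]
finger_gap: 0.181
finger_force: 59.9
```

```bash
python3 - <<'E'
from h import *
p,R,o=st(); print(o['qpos'],o['ft_force'],p); print(dots("top6.npz"))
E
```

```text
[-58.96369844  -0.29917533  58.92937624 142.52096968  -0.63964864
  10.61573707 -82.71277903] [11.02100457  5.97848553 -6.19055358] [ 0.46305006 -0.03255423  0.13925368]
[(16, [334.31, 215.94]), (14, [314.29, 217.5]), (15, [335.6, 230.4]), (15, [315.47, 232.13]), (14, [336.93, 245.14]), (15, [316.47, 246.87])]
```

send_rows --moves "0 -0.0036 0 -0.0018 0;0 0 0 0 0"

```text
time: 15.5
ee_pos: [0.4599, -0.0329, 0.1397]
tcp_rot: [177.0, -27.0, 7.4]
ft_force: [12.0, 7.3, -4.7]
finger_gap: 0.18
finger_force: 60.0
```

send_rows --moves "0 -0.0036 0 -0.0018 0;0 0 0 0 0"

```text
time: 15.7
ee_pos: [0.4566, -0.0332, 0.1402]
tcp_rot: [177.0, -27.0, 7.4]
ft_force: [13.6, 5.9, -4.5]
finger_gap: 0.181
finger_force: 60.0
```

```bash
python3 - <<'E'
from h import *
p,R,o=st(); print(o['qpos'],o['ft_force'],p); print(dots("top7.npz"))
E
```

```text
[-57.50621302  -1.99717094  56.60997172 143.25428666   8.0842486
  10.74031754 -91.41404027] [13.59610551  5.89063617 -4.53801869] [ 0.45655318 -0.03319604  0.14017784]
[(15, [334.47, 216.87]), (15, [314.13, 218.53]), (15, [335.73, 231.33]), (17, [315.35, 233.0]), (20, [336.95, 246.1]), (15, [316.6, 247.6])]
```

send_rows --moves "0 0.003 0 0.0015 0;0 0 0 0 0" --grip_force 5

```text
time: 15.95
ee_pos: [0.4577, -0.0343, 0.1387]
tcp_rot: [177.0, -26.7, 7.3]
ft_force: [5.9, 1.7, 1.2]
finger_gap: 0.18
finger_force: 5.0
```

```bash
python3 - <<'E'
from h import *
p,R,o=st(); print(o['qpos'],o['ft_force'],p,o['moment']); print(dots("top8.npz"))
q,w=cloud("top8.npz"); x,y,z=w[...,0],w[...,1],w[...,2]
a=np.radians(6.6); d=np.array([np.cos(a),np.sin(a)]);e=np.array([-d[1],d[0]])
S=w[...,:2]@d;T=w[...,:2]@e
for lo,hi in((-.16,-.10),(-.06,.0)): pass
m=np.isfinite(z)&(abs(z-.125)<.02)&(S>.47)&(S<.56)&(abs(T+.084)<.05)&((abs(T+.084)>.015))
A=np.c_[S[m],T[m],np.ones(m.sum())]; r=np.linalg.lstsq(A,z[m],rcond=None)[0]; print("slope along,across deg",np.degrees(r[:2]),m.sum(),z[m].mean(),np.median(T[m]))
E
```

```text
[-58.87770927  -1.29221303  58.52284837 143.01790196   4.71101127
  10.80500835 -87.9500087 ] [5.87002849 1.7252782  1.16423817] [ 0.45772234 -0.03425075  0.13865065] [ 0.42850844 -0.83196522  0.07467409]
[(14, [334.5, 216.29]), (15, [314.53, 217.87]), (16, [335.69, 230.88]), (14, [315.5, 232.71]), (16, [316.88, 247.31]), (14, [337.29, 245.5])]
slope along,across deg [ 6.45301446 -1.42578   ] 1026 0.13651059927164666 -0.0994909386953004
```

```bash
python3 - <<'E'
from h import *
q,w=cloud("top8.npz"); z=w[...,2]
for v in (212,216,224,230,238,245,250,256):
    print(v,[w[v,u].round(3).tolist() for u in (312,318,334,340)])
cv2.imwrite("pics/s3.png",0*q) if 0 else None
p,d=optics.camera("scene"); cv2.imwrite("pics/scene3.png",cv2.resize(p[140:300,220:380,::-1],None,fx=3.7,fy=3.7))
E
```

```text
212 [[0.562, 0.006, 0.145], [0.563, -0.008, 0.14], [0.563, -0.047, 0.144], [0.564, -0.062, 0.142]]
216 [[0.552, 0.006, 0.142], [0.553, -0.008, 0.137], [0.554, -0.047, 0.142], [0.554, -0.062, 0.14]]
224 [[0.533, 0.006, 0.138], [0.534, -0.009, 0.136], [0.535, -0.048, 0.137], [0.535, -0.062, 0.142]]
230 [[0.519, 0.005, 0.135], [0.519, -0.009, 0.138], [0.52, -0.048, 0.135], [0.52, -0.063, 0.141]]
238 [[0.499, 0.005, 0.136], [0.5, -0.01, 0.137], [0.501, -0.049, 0.134], [0.501, -0.063, 0.134]]
245 [[0.483, 0.004, 0.132], [0.483, -0.01, 0.135], [0.484, -0.049, 0.13], [0.484, -0.064, 0.134]]
250 [[0.471, 0.004, 0.128], [0.471, -0.011, 0.134], [0.472, -0.05, 0.13], [0.473, -0.064, 0.13]]
256 [[nan, nan, nan], [0.457, -0.011, 0.13], [0.457, -0.048, 0.172], [0.458, -0.065, 0.127]]
```

View pics/scene3.png

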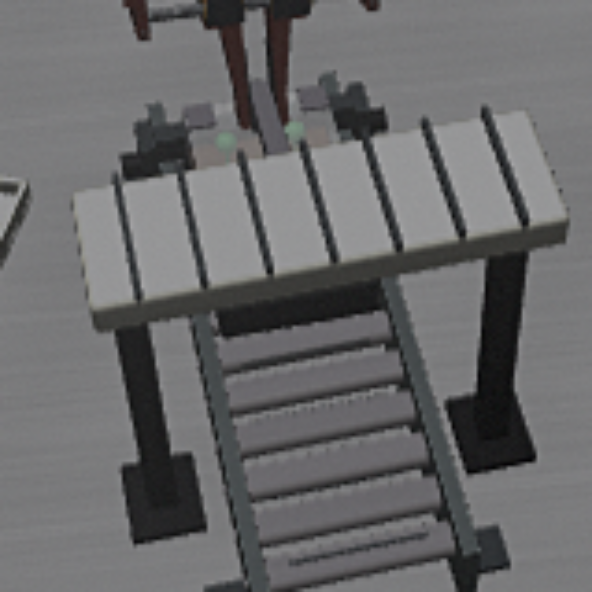

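The scene crop shows the tray at left and the propagator pulled to the stop with its front edge tipped: the hood is at 0.143 m at the far end and 0.128 m at the near end. I'll back off, let it settle level, then retake it vertically at the handle's centre.

send_rows --moves "0 0.003 0 0.0015 0;0 0.003 0 0.0015 0;0 0.002 0 0.001 0;0 0 0 0 0;0 0 0 0 0" --grip_force 3

```text
time: 16.55
ee_pos: [0.4641, -0.0339, 0.1372]
tcp_rot: [177.0, -26.5, 7.2]
ft_force: [1.0, -2.1, 0.8]
finger_gap: 0.195
finger_force: 3.0
```

send_rows --moves "1 0 0 0 0;1 0 0 0 0;1 0 0 0 0;1 0 0 0 0;1 0 0 0 0;1 0 0 -0.01 0;1 0 0 -0.03 0;1 0 0 -0.04 0;1 0 0 -0.04 0;1 0 0 0 0"

```text
time: 17.55
ee_pos: [0.4245, -0.0296, 0.2111]
tcp_rot: [178.5, -25.8, 7.0]
ft_force: [0.3, -0.5, 0.1]
finger_gap: 0.999
finger_force: 0.0
```

```bash
python3 - <<'E'
from h import *
p,R,o=st(); print(o['qpos'],o['ft_force'],p,o['tcp_rot']); print(dots("top9.npz"))
q,w=cloud("top9.npz"); z=w[...,2]
for v in (205,212,224,238,250):
    print(v,[w[v,u].round(3).tolist() for u in (312,334)])
E
```

```text
[ -40.46380722  -15.89996311   32.28305076  139.08290586   20.51547891
   29.90357015 -106.26728324] [ 0.32376035 -0.46736273  0.14091867] [ 0.42450156 -0.02958696  0.21112173] [178.46975072 -25.8134162    6.9657594 ]
[(15, [334.4, 214.4]), (15, [314.4, 215.6]), (15, [335.6, 228.6]), (15, [315.47, 230.13]), (17, [336.59, 243.12]), (15, [316.6, 244.4]), (16, [317.88, 259.38]), (18, [338.06, 257.78])]
205 [[0.598, 0.007, -0.001], [0.582, -0.047, 0.131]]
212 [[0.564, 0.006, 0.127], [0.565, -0.048, 0.127]]
224 [[0.534, 0.006, 0.126], [0.536, -0.048, 0.127]]
238 [[0.5, 0.005, 0.127], [0.502, -0.049, 0.125]]
250 [[0.471, 0.004, 0.124], [0.472, -0.05, 0.132]]
```

send_rows --moves "1 0.02 0.002 -0.04 0;1 0.02 0.002 -0.04 0;1 -0.036 0 -0.03 0;1 -0.036 0 -0.03 0;1 -0.036 0 -0.03 0;1 -0.036 0 -0.03 0;1 -0.036 0 -0.03 0;1 -0.036 0 -0.03 0"

```text
time: 18.4
ee_pos: [0.3807, -0.0422, 0.2577]
tcp_rot: [179.2, -22.3, 6.8]
ft_force: [-0.6, -0.4, 0.4]
finger_gap: 1.003
finger_force: 0.0
```

```bash
python3 - <<'E'
from h import *
p,R,o=st(); print(o['qpos'],p,o['tcp_rot'])
E
```

```text
[ 35.52330744 -16.60893808 -25.83500055 132.59286087 -18.75952161
  41.96460475 -62.33268226] [ 0.38069598 -0.04221362  0.25765423] [179.2100609  -22.30353781   6.80889749]
```

send_rows --moves "1 -0.05 0 -0.02 0;1 -0.05 0 -0.02 0;1 -0.05 0 -0.02 0;1 -0.05 0 -0.02 0;1 -0.05 0 -0.02 0;1 -0.05 0 -0.02 0;1 -0.05 0 -0.02 0;1 -0.05 0 -0.02 0"

```text
time: 19.2
ee_pos: [0.2888, -0.0679, 0.1905]
tcp_rot: [-175.3, -17.7, 6.8]
ft_force: [-0.1, -0.4, -0.8]
finger_gap: 0.998
finger_force: 0.0
```

```bash
python3 - <<'E'
from h import *
p,R,o=st(); print(o['qpos'],p,o['tcp_rot'])
E
```

```text
[ 53.65095727 -16.61922555 -27.14455973 141.28756223 -30.58618123
  45.2158383  -35.54214272] [ 0.28879284 -0.06791707  0.19048448] [-175.25276868  -17.73278947    6.79103289]
```

send_rows --moves "1 -0.035 -0.01 -0.04 0;1 -0.035 -0.01 -0.04 0;1 -0.035 -0.01 -0.04 0;1 -0.035 -0.01 -0.04 0;1 -0.035 -0.01 -0.04 0;1 -0.035 -0.01 -0.04 0;1 -0.035 -0.01 -0.04 0;1 -0.035 -0.01 -0.04 0"

```text
time: 20.0
ee_pos: [0.2171, -0.0914, 0.2089]
tcp_rot: [-167.3, -14.5, 5.4]
ft_force: [0.7, -0.2, -0.1]
finger_gap: 1.002
finger_force: 0.0
```

```bash
python3 - <<'E'
from h import *
p,R,o=st(); print(o['qpos'],p,o['tcp_rot'])
E
```

```text
[ 72.8141336  -16.62008386 -24.83447156 138.89596453 -29.72120858
  62.08517884 -18.40254189] [ 0.2170543  -0.09143371  0.20885941] [-167.25134375  -14.4965592     5.43194127]
```

```bash
python3 - <<'E'
from h import *
q,w=cloud("scene0.npz"); x,y,z=w[...,0],w[...,1],w[...,2]
for X in np.arange(-1.2,.0,.2):
  print(round(X,1),[(round(Y,1),int(m.sum()),(round(float(z[m].max()),2)) if m.sum() else None) for Y in np.arange(-1,.8,.2) for m in [np.isfinite(z)&(x>X)&(x<X+.2)&(y>Y)&(y<Y+.2)]])
E
```

```text
-1.2 [(np.float64(-1.0), 0, None), (np.float64(-0.8), 0, None), (np.float64(-0.6), 0, None), (np.float64(-0.4), 0, None), (np.float64(-0.2), 0, None), (np.float64(-0.0), 0, None), (np.float64(0.2), 0, None), (np.float64(0.4), 0, None), (np.float64(0.6), 0, None)]
-1.0 [(np.float64(-1.0), 0, None), (np.float64(-0.8), 0, None), (np.float64(-0.6), 0, None), (np.float64(-0.4), 0, None), (np.float64(-0.2), 0, None), (np.float64(-0.0), 0, None), (np.float64(0.2), 0, None), (np.float64(0.4), 0, None), (np.float64(0.6), 0, None)]
-0.8 [(np.float64(-1.0), 2823, 0.01), (np.float64(-0.8), 2578, 0.0), (np.float64(-0.6), 2800, -0.02), (np.float64(-0.4), 2599, -0.03), (np.float64(-0.2), 1265, -0.04), (np.float64(-0.0), 475, -0.07), (np.float64(0.2), 845, -0.05), (np.float64(0.4), 388, -0.05), (np.float64(0.6), 521, -0.03)]
-0.6 [(np.float64(-1.0), 40, 0.09), (np.float64(-0.8), 407, 0.1), (np.float64(-0.6), 0, None), (np.float64(-0.4), 2, -0.24), (np.float64(-0.2), 2, -0.24), (np.float64(-0.0), 3, 0.08), (np.float64(0.2), 1344, -0.05), (np.float64(0.4), 1147, -0.05), (np.float64(0.6), 2255, 0.02)]
-0.4 [(np.float64(-1.0), 33, 0.13), (np.float64(-0.8), 145, 0.01), (np.float64(-0.6), 408, 0.01), (np.float64(-0.4), 429, 0.01), (np.float64(-0.2), 277, 0.01), (np.float64(-0.0), 449, 0.14), (np.float64(0.2), 623, 0.14), (np.float64(0.4), 404, 0.01), (np.float64(0.6), 304, 0.01)]
-0.2 [(np.float64(-1.0), 49, -0.07), (np.float64(-0.8), 1305, 0.01), (np.float64(-0.6), 2187, 0.01), (np.float64(-0.4), 2130, 0.01), (np.float64(-0.2), 1545, 0.32), (np.float64(-0.0), 1172, 0.34), (np.float64(0.2), 1980, 0.01), (np.float64(0.4), 1942, 0.01), (np.float64(0.6), 1413, 0.01)]
```

```bash
python3 - <<'E'
from h import *
p,R,o=st(); print(R[:,2].round(3), np.degrees(np.arctan2(R[1,2],R[0,2])))
W=[p,[.15,-.33,.42],[-.08,-.42,.52],[-.33,-.29,.56]]
for a,b in zip(W,W[1:]): print((R.T@(np.array(b)-a)).round(3))
E
```

```text
[ 0.222  0.243 -0.944] 47.54064538972395
[-0.034  0.175 -0.272]
[-0.205  0.032 -0.167]
[-0.219 -0.171 -0.062]
```

send_rows --moves "1 -0.005 0.025 -0.039 0;1 -0.005 0.025 -0.039 0;1 -0.005 0.025 -0.039 0;1 -0.005 0.025 -0.039 0;1 -0.005 0.025 -0.039 0;1 -0.005 0.025 -0.039 0;1 -0.005 0.025 -0.039 0;1 -0.034 0.005 -0.028 0;1 -0.034 0.005 -0.028 0;1 -0.034 0.005 -0.028 0"

```text
time: 21.0
ee_pos: [0.0286, -0.3749, 0.4713]
tcp_rot: [-167.3, -14.3, 4.8]
ft_force: [0.7, -0.6, -0.1]
finger_gap: 1.001
finger_force: 0.0
```

```bash
python3 - <<'E'
from h import *
p,R,o=st(); print(o['qpos'],p,o['tcp_rot'],R[:,2].round(3))
for b in([-.08,-.42,.52],[-.3,-.33,.56]): print((R.T@(np.array(b)-p)).round(3))
E
```

```text
[ 88.98416009   0.87342795   1.40451657  89.99273497 -13.12125033
 103.11041549   5.34015613] [ 0.02859913 -0.3749222   0.47127265] [-167.26956538  -14.33363095    4.75771951] [ 0.222  0.24  -0.945]
[-0.096  0.019 -0.081]
[-0.292 -0.107 -0.146]
```

send_rows --moves "1 -0.04 -0.012 -0.01 0;1 -0.04 -0.012 -0.01 0;1 -0.04 -0.012 -0.01 0;1 -0.04 -0.015 -0.01 0;1 -0.04 -0.015 -0.01 0;1 -0.04 -0.015 -0.01 0;1 -0.04 -0.015 -0.01 0"

```text
time: 21.7
ee_pos: [-0.2678, -0.3191, 0.4604]
tcp_rot: [-168.7, -13.5, 4.9]
ft_force: [0.0, -0.8, 0.0]
finger_gap: 1.003
finger_force: 0.0
```

```bash
python3 - <<'E'
from h import *
p,R,o=st(); print(o['qpos'],p,o['tcp_rot'],R[:,2].round(3)); az=np.arctan2(p[1],p[0]); u=np.array([np.cos(az),np.sin(az),0])
print(np.degrees(az),"out",(R.T@u).round(3),"up",R[2].round(3))
E
```

```text
[114.68079514   7.15809561  12.7081564   84.43146119  -3.83640253
 106.02095053  43.2599857 ] [-0.26776497 -0.31905089  0.46044854] [-168.67138379  -13.53136555    4.87110102] [ 0.212  0.215 -0.953]
-130.00521446017976 out [-0.686  0.662 -0.301] up [ 0.234 -0.191 -0.953]
```

send_rows --moves "1 -0.004 0.006 -0.05 0;1 -0.004 0.006 -0.05 0;1 -0.005 0.008 -0.05 0;1 -0.008 0.009 -0.05 0;1 -0.01 0.01 -0.05 0;1 -0.012 0.012 -0.05 0"

```text
time: 22.3
ee_pos: [-0.3254, -0.3993, 0.5443]
tcp_rot: [-178.3, -4.4, 6.0]
ft_force: [-0.1, 0.3, 0.3]
finger_gap: 1.001
finger_force: 0.0
```

```bash
python3 - <<'E'
from h import *
p,R,o=st(); print(o['qpos'],p,o['tcp_rot'],R[:,2].round(3)); az=np.arctan2(p[1],p[0]); u=np.array([np.cos(az),np.sin(az),0])
print(np.degrees(az),"out",(R.T@u).round(3),"up",R[2].round(3))
E
```

```text
[112.18691969  10.22033122  16.93249722  68.45578045  -5.12606425
 106.03300024  43.79408946] [-0.32537997 -0.39928854  0.5443307 ] [-178.33091743   -4.44812515    5.9843333 ] [ 0.074  0.037 -0.997]
-129.17656836057756 out [-0.707  0.703 -0.076] up [ 0.078 -0.029 -0.997]
```

send_rows --moves "1 -0.014 0.008 -0.048 0;1 -0.014 0.008 -0.046 0"

```text
time: 22.5
ee_pos: [-0.3494, -0.4135, 0.5758]
tcp_rot: [178.5, -1.3, 6.0]
ft_force: [-0.3, 0.2, 0.6]
finger_gap: 1.003
finger_force: 0.0
```

```bash
python3 - <<'E'
from h import *
p,R,o=st(); print(o['qpos'],p,o['tcp_rot'],R[:,2].round(3))
W=[p,[-.05,-.40,.5],[.2,-.36,.45],[.43,-.08,.4]]
for a,b in zip(W,W[1:]): print((R.T@(np.array(b)-a)).round(3))
X=ray("top",326,236.7,.126); print("handle",X)
E
```

```text
[113.87763305  11.03440248  16.73499692  63.23807751  -5.35845994
 106.0310808   44.79764197] [-0.34937496 -0.41354177  0.57582572] [178.50178271  -1.31303114   5.98475261] [ 0.026 -0.024 -0.999]
[0.297 0.016 0.083]
[ 0.252 -0.015  0.055]
[ 0.257 -0.256  0.049]
handle [ 0.50409092 -0.02952056  0.126     ]
```

send_rows --moves "1 0.047 0.003 0.014 0;1 0.047 0.003 0.014 0;1 0.047 0.003 0.014 0;1 0.047 0.003 0.014 0;1 0.047 0.003 0.014 0;1 0.047 0.003 0.014 0;1 0.048 -0.003 0.011 0;1 0.048 -0.003 0.011 0;1 0.048 -0.003 0.011 0;1 0.048 -0.003 0.011 0"

```text
time: 23.5
ee_pos: [0.1285, -0.3715, 0.4593]
tcp_rot: [178.4, -1.4, 6.0]
ft_force: [-0.9, -1.4, -0.5]
finger_gap: 0.999
finger_force: 0.0
```

send_rows --moves "1 0.048 -0.003 0.011 0;1 0.033 -0.032 0.008 0;1 0.033 -0.032 0.008 0;1 0.033 -0.032 0.008 0;1 0.033 -0.032 0.008 0;1 0.033 -0.032 0.008 0;1 0.033 -0.032 0.008 0;1 0.033 -0.032 0.008 0;1 0.033 -0.032 0.008 0"

```text
time: 24.4
ee_pos: [0.4132, -0.0821, 0.3852]
tcp_rot: [178.4, -1.4, 6.0]
ft_force: [1.1, -1.1, -0.3]
finger_gap: 1.001
finger_force: 0.0
```

```bash
python3 - <<'E'
from h import *
p,R,o=st(); print(o['qpos'],p,o['tcp_rot'],R[:,2].round(3)); print(delta([.504,-.0295,.155])); 
E
```

```text
[ 66.37185293  -2.48908262 -58.58283606 100.68689269  -0.89280839
  78.84640764 -76.11620103] [ 0.4132049  -0.08208119  0.38519767] [178.36823731  -1.41855988   5.96443873] [ 0.028 -0.026 -0.999]
(array([ 0.09  , -0.0495,  0.2499]), array([ 0.5045, -0.03  ,  0.1363]))
```

send_rows --moves "1 0.022 -0.012 0.036 0;1 0.022 -0.012 0.036 0;1 0.023 -0.012 0.036 0;1 0.023 -0.013 0.036 0;1 0 0 0 0"

```text
time: 24.9
ee_pos: [0.4998, -0.0259, 0.2358]
tcp_rot: [178.7, -0.8, 6.3]
ft_force: [0.1, -0.5, 0.2]
finger_gap: 1.001
finger_force: 0.0
```

```bash
python3 - <<'E'
from h import *
n="wrist"; p,R,o=st(); c=optics.get_calibration(n);q,d=optics.camera(n); cv2.imwrite("pics/wrist4.png",q[:,:,::-1]); np.savez("wrist4.npz",p=q,d=d,**c)
q,w=cloud("wrist4.npz"); x,y,z=w[...,0],w[...,1],w[...,2]
m=np.isfinite(z)&(z>.152)&(z<.172)&(x>.42)&(x<.6)&(abs(y+.03)<.03); print(m.sum(),m.sum()and(rect(w[m][:,:2]),w[m].min(0),w[m].max(0),med(w[m])))
print(o['qpos'],p,o['tcp_rot']);print(delta([.504,-.0295,.155]))
E
```

```text
2171 ((array([505.6, -31.1]), array([103.2,  16.1]), 5.73), array([ 0.45392481, -0.04361754,  0.15241674]), array([ 0.55732584, -0.0187026 ,  0.16432242]), array([509.9, -30.5, 161.8]))
[  46.46691053   20.1142141   -61.48142225  105.42756759   20.90954542
   65.43848922 -105.98957029] [ 0.49975948 -0.02593705  0.23575781] [178.74135449  -0.84920111   6.29291641]
(array([0.0025, 0.0012, 0.1023]), array([ 0.5044, -0.0299,  0.1363]))
```

View pics/wrist4.png

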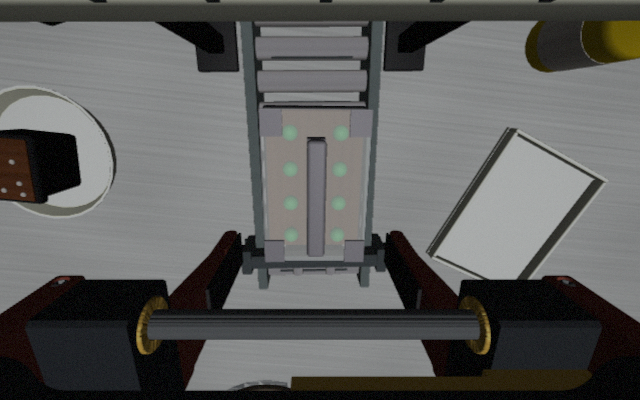

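The view shows the bar from (316,138) to (316,255), level and centred between the rails, with the stop bar near row 258. Descending vertically onto its centre.

send_rows --moves "1 0.001 0.001 0.03 0;1 0.001 0.001 0.03 0;1 0.001 0.0005 0.025 0;1 0.001 0 0.012 0;1 0 0 0.005 0;1 0 0 0 0"

```text
time: 25.55
ee_pos: [0.5076, -0.0338, 0.1417]
tcp_rot: [178.3, -1.4, 6.0]
ft_force: [-0.5, -0.1, 0.6]
finger_gap: 1.001
finger_force: 0.0
```

```bash
python3 - <<'E'
from h import *
p,R,o=st(); print(delta([.5056,-.031,.155]),o['tcp_rot'],o['qpos'],o['ft_force'])
E
```

```text
(array([-0.0014, -0.0026,  0.0053]), array([ 0.5061, -0.0315,  0.1363])) [178.32028112  -1.38940722   5.99461669] [  41.36682857   26.83153944  -56.2753056   111.34017797   29.4192283
   55.42672911 -113.08771324] [-0.47273928 -0.0694731   0.62942166]
```

send_rows --moves "0 -0.0014 -0.0026 0.004 0;0 0 0 0 0;0 0 0 0 0;0 0 0 0 0;0 0 0 0 0;0 0 0 0 0;0 0 0 0 0;0 0 0 0 0;0 0 0 0 0;0 0 0 0 0" --grip_force 50

```text
time: 26.55
ee_pos: [0.5058, -0.031, 0.1372]
tcp_rot: [178.4, -1.4, 6.0]
ft_force: [0.7, -0.3, -3.0]
finger_gap: 0.18
finger_force: 50.0
```

send_rows --moves "0 0 0 0 0;0 0 0 0 0;0 0 0 0 0"

```text
time: 26.85
ee_pos: [0.5057, -0.0313, 0.1371]
tcp_rot: [178.4, -1.4, 6.0]
ft_force: [-0.5, 0.4, -2.2]
finger_gap: 0.175
finger_force: 50.0
```

```bash
python3 - <<'E'
from h import *
p,R,o=st(); print(p,o['tcp_rot'],o['ft_force'],o['moment'])
a=np.radians(6.6); print((-R.T@np.array([np.cos(a),np.sin(a),0])).round(3))
E
```

```text
[ 0.50565324 -0.03126916  0.13705236] [178.35331908  -1.35826105   6.0067031 ] [-0.48033316  0.43906901 -2.21217781] [0.44723759 0.07216615 0.04941056]
[-1.     0.011 -0.023]
```

send_rows --moves "0 -0.003 0 0 0;0 -0.003 0 -0.0001 0;0 -0.003 0 -0.0001 0;0 0 0 0 0"

```text
time: 27.25
ee_pos: [0.5004, -0.0311, 0.1389]
tcp_rot: [178.4, -1.9, 6.1]
ft_force: [9.2, 3.0, -2.3]
finger_gap: 0.177
finger_force: 50.0
```

send_rows --moves "0 -0.003 0 0 0;0 0 0 0 0"

```text
time: 27.45
ee_pos: [0.4991, -0.0311, 0.1396]
tcp_rot: [178.4, -2.1, 6.1]
ft_force: [11.4, 3.6, 1.2]
finger_gap: 0.175
finger_force: 50.0
```

send_rows --moves "0 -0.003 0 -0.0001 0;0 0 0 0 0"

```text
time: 27.65
ee_pos: [0.4976, -0.0312, 0.1404]
tcp_rot: [178.4, -2.2, 6.1]
ft_force: [14.8, 3.7, 3.6]
finger_gap: 0.177
finger_force: 50.0
```

send_rows --moves "0 -0.003 0 -0.0001 0;0 0 0 0 0"

```text
time: 27.85
ee_pos: [0.496, -0.0314, 0.1412]
tcp_rot: [178.4, -2.4, 6.1]
ft_force: [17.3, 2.7, 6.9]
finger_gap: 0.182
finger_force: 50.0
```

```bash
python3 - <<'E'
from h import *
p,R,o=st(); print(p,o['tcp_rot'],o['qpos'],o['moment']); print(dots("top10.npz"))
E
```

```text
[ 0.49595576 -0.03135815  0.1412046 ] [178.40216759  -2.37816705   6.08010795] [  42.75213239   25.28366105  -57.20560251  113.62771806   28.94760937
   53.34966143 -113.10449177] [ 1.02239864 -3.95251541  0.24291009]
[]
```

Force now climbs about 2 N/mm to 17 N: that is the hard end, and first contact to hard end was about 12 mm. The propagator also sat level at this spot after the earlier push. I back off slightly and lift.

send_rows --moves "0 0.004 0 0 0;0 0.004 0 0.0005 0;0 0.003 0 0 0;0 0 0 0 0"

```text
time: 28.3
ee_pos: [0.5004, -0.0314, 0.138]
tcp_rot: [178.4, -1.6, 6.0]
ft_force: [3.8, 1.4, 6.9]
finger_gap: 0.179
finger_force: 50.0
```

send_rows --moves "0 0 0 -0.005 0;0 0 0 -0.01 0;0 0 0 -0.015 0;0 0 0 -0.02 0;0 0 0 -0.02 0;0 0 0 -0.02 0;0 0 0 -0.01 0;0 0 0 0 0"

```text
time: 29.1
ee_pos: [0.4961, -0.0296, 0.2381]
tcp_rot: [178.3, -1.4, 6.0]
ft_force: [0.8, 0.1, -7.0]
finger_gap: 0.18
finger_force: 50.0
```

```bash
python3 - <<'E'
from h import *
p,R,o=st(); print(p,o['tcp_rot'],o['qpos'],o['ft_force'],o['moment'])
q,d=optics.camera("top"); cv2.imwrite("pics/top11.png",cv2.resize(q[200:320,260:480,::-1],None,fx=3.6,fy=3.6)); np.savez("top11.npz",p=q,d=d,**optics.get_calibration("top"))
E
```

```text
[ 0.49606259 -0.02964469  0.23813025] [178.26247103  -1.42456097   5.97399702] [  47.65892061   19.14891194  -62.08863333  106.15652293   20.79344488
   64.8610819  -105.88380137] [ 0.75734174  0.10947343 -6.95242987] [ 0.01917591  0.07975181 -0.06636696]
```

View pics/top11.png

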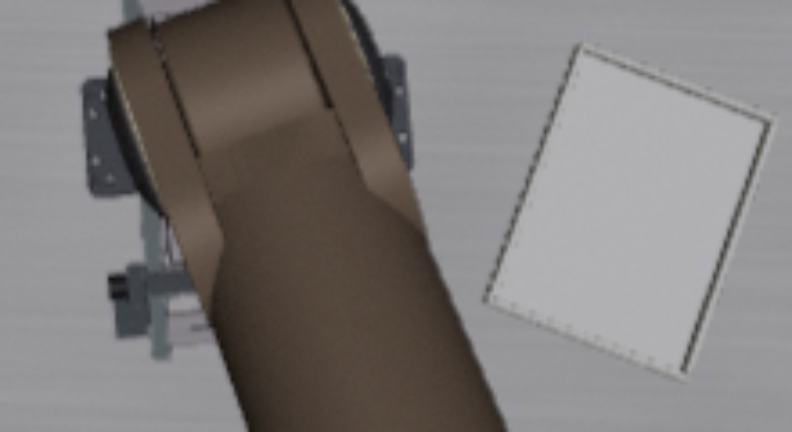

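The tray's rim corners appear at (580,45), (775,118), (685,380) and (485,300) in the crop, matching the earlier fit. The propagator is lifted (about 7 N). Carrying it over now.

```bash
python3 - <<'E'
from h import *
p,R,o=st()
C=np.mean([ray("top",u,v,.022) for u,v in [(421.1,212.5),(475.3,232.8),(450.3,305.6),(394.7,283.3)]],0);print(C)
print(delta([.465,-.3225,p[2]+.0187]))
E
```

```text
[ 0.46287193 -0.32270329  0.022     ]
(array([-0.0604,  0.2883,  0.0072]), array([ 0.4655, -0.323 ,  0.237 ]))
```

send_rows --moves "0 -0.006 0.02 0 0;0 -0.006 0.036 0 0;0 -0.006 0.038 0 0;0 -0.006 0.038 0 0;0 -0.006 0.038 0 0;0 -0.006 0.036 0 0.08;0 0 0.025 0 0.1;0 0 0.02 0 0.1"

```text
time: 29.95
ee_pos: [0.4793, -0.2851, 0.2413]
tcp_rot: [178.8, -1.6, -10.4]
ft_force: [-0.2, 1.5, -7.4]
finger_gap: 0.179
finger_force: 50.0
```

```bash
python3 - <<'E'
from h import *
p,R,o=st(); print(o['qpos'],o['tcp_rot'],o['ft_force'])
print(delta([.465,-.3225,p[2]+.0187]))
E
```

```text
[ 66.21119224  23.32680225 -53.555643    98.66157885  21.40626371
  66.69144687 -93.635226  ] [178.84845755  -1.61208905 -10.40855648] [-0.16769095  1.47602051 -7.35694278]
(array([-0.0068,  0.0398,  0.0006]), array([ 0.4654, -0.323 ,  0.2413]))
```

send_rows --moves "0 -0.006 0.02 0 0.085;0 -0.006 0.018 0.01 0.085;0 0 0 0.03 0;0 0 0 0.03 0;0 0 0 0.02 0;0 0 0 0 0"

```text
time: 30.55
ee_pos: [0.4604, -0.3186, 0.1494]
tcp_rot: [179.2, -1.5, -19.8]
ft_force: [-1.2, 0.5, -7.1]
finger_gap: 0.179
finger_force: 50.0
```

```bash
python3 - <<'E'
from h import *
p,R,o=st(); print(o['tcp_rot'],o['ft_force'])
print(delta([.464,-.3225,.11]))
q,d=optics.camera("scene"); cv2.imwrite("pics/scene5.png",cv2.resize(q[130:290,120:360,::-1],None,fx=3.3,fy=3.3))
c=optics.get_calibration("wrist");q,d=optics.camera("wrist"); np.savez("wrist5.npz",p=q,d=d,**c)
E
```

```text
[179.22831846  -1.50462917 -19.78791763] [-1.16406179  0.54322743 -7.1047697 ]
(array([0.0036, 0.0019, 0.0582]), array([ 0.4644, -0.3229,  0.0913]))
```

View pics/scene5.png

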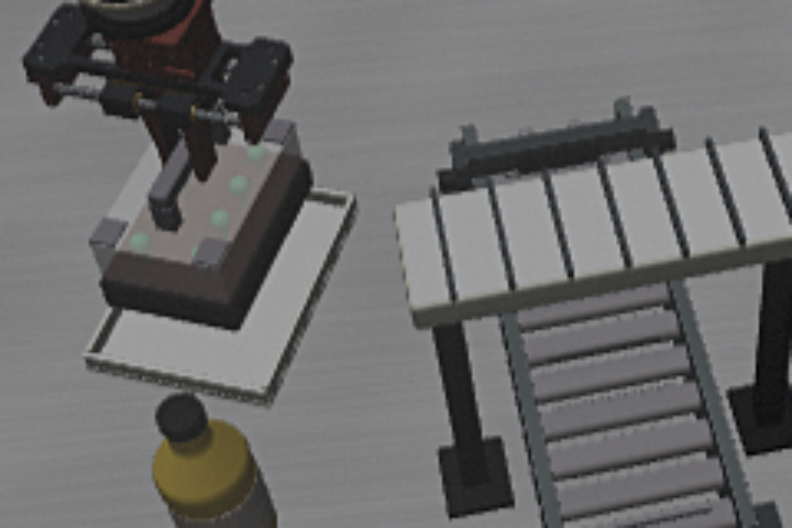

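The crop shows the propagator over the tray and parallel to it, with clear floor around it. The stop bar is at (560,150). Lowering now.

send_rows --moves "0 0.0018 0.001 0.015 0;0 0.0018 0.001 0.015 0;0 0 0 0.012 0;0 0 0 0.007 0;0 0 0 0 0"

```text
time: 31.15
ee_pos: [0.4667, -0.3237, 0.1033]
tcp_rot: [179.2, -1.8, -19.8]
ft_force: [-0.1, -0.1, -7.2]
finger_gap: 0.177
finger_force: 50.0
```

send_rows --moves "0 0 0 0.004 0;0 0 0 0 0"

```text
time: 31.35
ee_pos: [0.4676, -0.3242, 0.1007]
tcp_rot: [179.1, -2.0, -19.8]
ft_force: [-0.1, 0.2, -6.3]
finger_gap: 0.181
finger_force: 50.0
```

send_rows --moves "0 0 0 0.004 0;0 0 0 0 0"

```text
time: 31.55
ee_pos: [0.4675, -0.3244, 0.0966]
tcp_rot: [179.1, -2.0, -19.8]
ft_force: [0.1, -0.3, -6.4]
finger_gap: 0.181
finger_force: 50.0
```

```bash
python3 - <<'E'
from h import *
p,R,o=st(); print(o['tcp_rot'],o['ft_force'])
print(delta([.464,-.3225,.11]))
E
```

```text
[179.09838287  -1.95283421 -19.79723845] [ 0.11484751 -0.26562033 -6.37319531]
(array([-0.0035, -0.0004,  0.0051]), array([ 0.4645, -0.323 ,  0.0913]))
```

send_rows --moves "0 -0.002 0 0.003 0;0 0 0 0 0"

```text
time: 31.75
ee_pos: [0.4681, -0.3249, 0.0954]
tcp_rot: [179.1, -2.3, -19.8]
ft_force: [3.5, -3.2, 3.6]
finger_gap: 0.182
finger_force: 50.0
```

send_rows --moves "0 0 0 0.002 0;0 0 0 0 0"

```text
time: 31.95
ee_pos: [0.4694, -0.3255, 0.0943]
tcp_rot: [179.0, -2.4, -19.8]
ft_force: [4.7, -3.8, 8.0]
finger_gap: 0.182
finger_force: 50.0
```

send_rows --moves "0 0 0 0.002 0;0 0 0 0 0"

```text
time: 32.15
ee_pos: [0.4707, -0.326, 0.0931]
tcp_rot: [179.0, -2.6, -19.8]
ft_force: [6.1, -4.0, 10.6]
finger_gap: 0.178
finger_force: 50.0
```

send_rows --moves "0 0 0 0 0;0 0 0 0 0;0 0 0 0 0" --grip_force 4

```text
time: 32.45
ee_pos: [0.4669, -0.3244, 0.0906]
tcp_rot: [179.1, -2.1, -19.8]
ft_force: [2.9, -2.3, 5.2]
finger_gap: 0.182
finger_force: 4.0
```

send_rows --moves "1 0 0 0 0;1 0 0 0 0;1 0 0 0 0;1 0 0 0 0;1 0 0 0 0;1 0 0 0 0;1 0 0 0 0;1 0 0 0 0;1 0 0 0 0;1 0 0 0 0"

```text
time: 33.45
ee_pos: [0.466, -0.3239, 0.0897]
tcp_rot: [179.1, -2.0, -19.8]
ft_force: [0.0, 0.1, 0.6]
finger_gap: 0.997
finger_force: 0.0
```

send_rows --moves "1 0 0 -0.01 0;1 0 0 -0.03 0;1 0 0 -0.04 0;1 0 0 -0.04 0;1 -0.03 0 -0.04 0;1 -0.04 0 -0.03 0;1 -0.04 0 -0.02 0;1 -0.04 0 0 0;1 -0.04 0 0 0"

```text
time: 34.35
ee_pos: [0.281, -0.2533, 0.2937]
tcp_rot: [179.0, -2.0, -19.8]
ft_force: [-0.9, -0.1, 0.5]
finger_gap: 1.002
finger_force: 0.0
```

```bash
python3 - <<'E'
from h import *
p,R,o=st(); print(p,o['tcp_rot'],o['ft_force'])
q,d=optics.camera("top"); cv2.imwrite("pics/top12.png",cv2.resize(q[190:310,270:490,::-1],None,fx=3.6,fy=3.6)); np.savez("top12.npz",p=q,d=d,**optics.get_calibration("top"))
q,w=cloud("top12.npz"); x,y,z=w[...,0],w[...,1],w[...,2]
C=np.array([.464,-.3225]); near=(np.hypot(x-C[0],y-C[1])<.14)&np.isfinite(z)
m=near&(abs(z-.080)<.008); A=np.c_[x[m],y[m],np.ones(m.sum())]; r=np.linalg.lstsq(A,z[m],rcond=None)[0]; print(m.sum(),"tilt",np.degrees(r[:2]),med(w[m]),rect(w[m][:,:2]))
m=near&(z>.105)&(z<.13); print("handle",m.sum(),m.sum() and (rect(w[m][:,:2]),med(w[m])))
E
```

```text
[ 0.28098316 -0.25326827  0.29367746] [179.03705767  -2.03281017 -19.75102792] [-0.91046416 -0.08349532  0.49239792]
2183 tilt [ 0.07873383 -0.20706625] [ 470.4 -320.7   81.6] (array([ 471.6, -326. ]), array([105.3, 154.2]), 70.09)
handle 318 ((array([ 471.2, -326.2]), array([ 17.7, 103.4]), 70.41), array([ 470.9, -324.5,  118.9]))
```

View pics/top12.png

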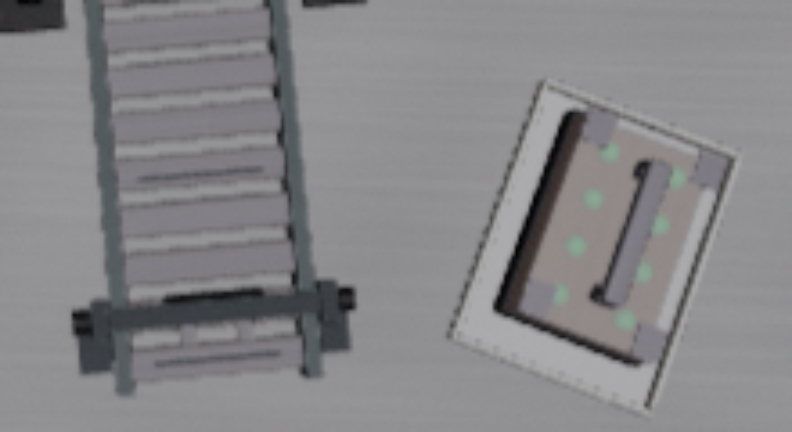

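The propagator lies flat in the tray (tilt about 0.2°, roughly 8 mm off centre). At the stop, the pad at (213,297) is against the bar and its guide rods stick out behind at (190,330) and (245,330), so the buffer is in. Handing in.

```bash
python3 -c "
from bench import manip
print(manip.sign_off())"
```

```text
the job is handed in; nothing more can be done
None
```

I rolled the propagator out from under the lamp, pushed the buffer in, then lifted the propagator off and set it flat in the drip tray, let go and handed the job in at about 34 s; the hand-in call gave no verdict, and the propagator tipped about 6.5° during the first push, so I re-gripped it level before the final push and lift.

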